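# Slide the box section under the drill jig's bridge

## Robot

A 6-joint arm with a two-finger parallel gripper is mounted at the origin on a cart in front of the work surface, level with it; the furniture and walls round the work are solid. World frame = base frame: x ahead of the robot, y to its left, z up, the work surface at z = 0. Lengths are in mm, angles in rad, forces in N, time in s.
With the tool pointing down it reaches from about 300 to 775 mm from the base axis. Payload 14.6 kg.
Tool frame: the origin (TCP) lies on the centre line of the jaws, within the pads' length; the fingertips stand 19 mm ahead of it and the grasp point (between the pads) is the TCP (bot.tip_reach is the distance from the TCP to the fingertips, in mm); y points along the fingers, x is the direction in which the jaws open and shut, and the axes are right-handed (so a half turn about y gives the same grasp; the last joint's range is limited). The gripper opens to 85 mm and grips with 20 to 120 N. Pads are 22 mm wide; open, the fingers measure 114 mm over their backs; the gripper's body (76 mm by 85 mm) begins 54 mm behind the grasp point. The pads swing forward as they close: fully open they stand 13 mm farther back than shut.
Start: joints at [1.033, 0.3, 1.521, -0, 1.321, -0.067], TCP at [249.476, 490.155, 250.281] pointing down, gripper open.
Joint ranges: [-3.03, 3.03], [-0.79, 2.21], [0.23, 2.52], [-1.04, 4.18], [0, 3.07], [-2.55, 2.55]. Speed limits (rad/s): [2.22, 2.22, 2.57, 3.14, 3.14, 3.14].

## Interface

Orientations are given as a unit quaternion [w, x, y, z].
In Python, from rig import bot gives the robot as it stands. Calls block until the motion is done:
- bot.move_to(position, orientation): joint-space move of the TCP to a pose.
- bot.servo_line(position, attitude=None, speed=150, until_force=None): straight line of the TCP; attitude=None keeps the orientation; speed is the mean speed in mm/s. With until_force (N) it stops when the force on the tool has changed by that much, and returns True; else False.
- bot.move_joints(angles): joint-space move.
- bot.move_gripper(opening, grip_force=None): finger opening in mm; grip_force is the grip in N (None keeps the last); returns when the fingers have stopped.
- bot.dwell(seconds).
- bot.ik(position, orientation): joint angles nearest the present ones, or None.
- bot.read_state(): the state.
- bot.read_camera(name): name is "scene" or "top" or "wrist"; returns a dict with "image" (384x512x3 uint8, blue, green, red), "depth" (384x512 float32, mm along the optical axis (not along the pixel's ray), 0 where there is no reading), "fovy" (degrees; the focal length in pixels is half the picture's height over the tangent of half this angle, whatever the lens; pixels are square), "cx", "cy" (the principal point, pixels), "k1" (the pictures are not rectified: a ray, as slopes to the right and down, at radius r is drawn at 1 + k1 r^2 times it, then the intrinsics apply), "eye" and "attitude" of the camera in the world; the wrist camera has in their place "mount" (4x4, takes a point from camera to tool coordinates, whose origin is the TCP and whose axes are the tool frame's). Camera axes: x right, y down, z forward; pixel columns grow to the right and rows downward; lengths in mm; the calibration is good to about 2 mm. A picture is of the moment at which its call begins: read the wrist's pose just before it.
A pose or a line that the arm cannot do raises bot.MotionError and nothing moves.
- bot.finish_job(): hands the job in, once; it reports no verdict.
The state is a dict: "clock": time; "joint_positions": joint angles; "qvel": joint speeds; "effort": joint torques, N m; "ee_pos": TCP position; "tool_rot": TCP orientation; "ft_force": force on the tool from outside, world axes, zero at the start; "moment": the same for the moment, N m; "grip_width": finger opening in mm.
Only numpy, scipy, OpenCV 4.12 (cv2) and the standard library are available. Lean on these libraries where they do the work, as an engineer would, in place of code of your own. Each camera call takes 0.05 s, during which the arm holds its last target.

## Task

Load the drill jig: lay the short piece of dark steel box section that lies near the beech block (not the one at the back of the bench) flat on the open end of the jig's base plate, in line with the guide rails, and push it lengthwise along the channel, under the bridge with the brass bush, until its leading end is up against the end stop. Leave it lying there and leave the beech block where it is.

Things in the scene. Friction and masses are not known exactly. Their poses are not given: they have to be found in the camera images.
- section_center (a point): Centre (half-way up) of an offcut of dark steel box section, 40 wide (its x), 110 long (its y), 30 high (its z) mm, 0.2 to 0.4 kg, lying loose on the bench, long axis level. Its ends are open, walls 3 mm. Grasp it across its 40 mm width. It lies near the beech block; the two may swap places. A like piece at the back is not meant.
- drill_jig: Drill jig bolted to the bench. Origin on the bench top (z 0) under the middle of its plate, z up; work slides along its -y. In its frame, mm: steel base plate x -50..50, y -140..140, top at z 5, bare from y 0 to 140 (loading end). Guide rails: inner faces at x -25 and 25, top z 15, from y -35 to -120, mouths flaring outward from y -35 to -8. End stop: face at y -120, top z 35.
- jig_seat (a point): Where the section's centre is when it is home against the stop: at x 0, y -65, z 20 mm in the jig's frame, same axes; its trailing end is then at y -10 in that frame. The bridge spans the channel from y -105 to -65 (jig frame): 50 mm clear between its legs, underside z 43 (38 over the plate), top z 55, brass bush and screw heads up to z 60.
- beech_block_center (a point): Centre (half-way up) of the bystander: a pale beech block 62 (its x) x 130 (its y) x 42 (its z) mm, lying loose on the bench. It is too tall and too wide for the jig; leave it where it is.

How it is judged:
By the outcome, as a careful person would: the job done as asked, in the order asked, and still so for the second after the job is handed in, with the robot touching nothing.
It also fails if it takes over 48 s, if anything falls off the work surface, if the arm or the gripper's body presses on something with over 40 N, if the wrist force passes 120 N, or if a joint passes its speed limit or range.

## Working session

There is one attempt and no reset: what is moved stays moved. The work goes in short steps, each a Python script; the robot and the scene stay as the last script left them, time stands still between calls to the robot, and variables do not carry over. Pictures are saved under pics/ and viewed, and the job is handed in when it is done.

```bash
ls; mkdir -p pics; python3 - <<'E'
from rig import bot
import cv2,numpy as np,pickle
for n in ("scene","top","wrist"):
    s=bot.read_state(); c=bot.read_camera(n); cv2.imwrite(f"pics/{n}0.png",c["image"]); pickle.dump((s,c),open(f"{n}0.pkl","wb"))
    print(n,{k:v for k,v in c.items() if k not in("image","depth")})
print(s)
E
```

```text
pics
scene {'fovy': 45.50585636188726, 'cx': 258.7039503176096, 'cy': 192.26378753570216, 'k1': -0.12019021359585384, 'eye': array([-231.19117462, -770.326899  ,  570.74237497]), 'attitude': array([-0.4911541 ,  0.78765041, -0.31242321,  0.20190645])}
top {'fovy': 51.65956256032898, 'cx': 252.19385126552376, 'cy': 184.29787087894772, 'k1': -0.036017971561448724, 'eye': array([470.41352505,  -9.0549455 , 950.3068015 ]), 'attitude': array([-0.0352963 ,  0.70668302, -0.70651846,  0.01359925])}
wrist {'fovy': 69.65390121967002, 'cx': 256.47991981958273, 'cy': 194.7071427487173, 'k1': -0.04317128104915082, 'mount': array([[ 9.99999808e-01, -2.30746877e-04,  5.74381676e-04,
         9.96844772e-02],
       [-6.15084670e-04, -2.66243179e-01,  9.63905696e-01,
        -1.24415657e+02],
       [-6.94930258e-05, -9.63905865e-01, -2.66243270e-01,
         6.67588032e+01],
       [ 0.00000000e+00,  0.00000000e+00,  0.00000000e+00,
         1.00000000e+00]])}
{'clock': 0.1, 'joint_positions': array([ 1.03340549e+00,  3.00417602e-01,  1.52150572e+00, -4.94430584e-07,
        1.32069786e+00, -6.65908224e-02]), 'qvel': array([ 0.00034156, -0.00186611, -0.00099654,  0.0007844 , -0.00193595,
        0.00033047]), 'effort': array([ 1.36633057e-04, -5.44381428e+01, -3.62364829e+01, -9.01601925e-05,
        3.12364304e-03,  3.61983894e-05]), 'ee_pos': array([249.38347262, 490.00559748, 249.78252888]), 'tool_rot': array([-0.60265728,  0.60299562,  0.36927267, -0.36991646]), 'ft_force': array([ 0.36773082,  0.13712413, -0.4089173 ]), 'moment': array([0.0030238 , 0.01609693, 0.01989991]), 'grip_width': 85.08805208517265}
```

View pics/scene0.png

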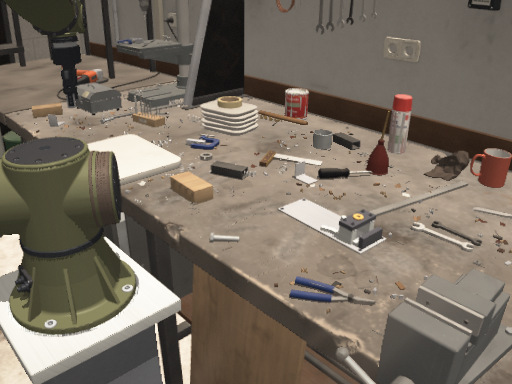

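View pics/top0.png

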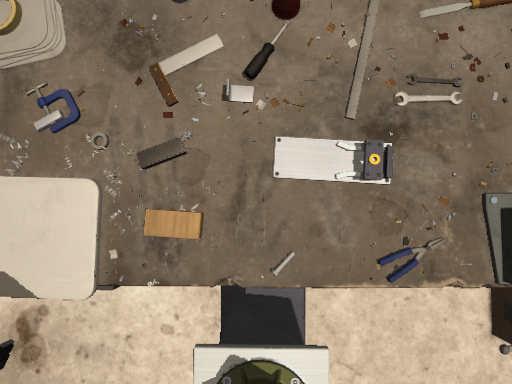

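The top view shows the section at about (162,152), the beech block at (173,223), and the jig from (275,138) to (393,184) with its stop on the right. I'll measure these from the depth image.

```bash
cat > h.py <<'E'
import numpy as np,cv2
from scipy.spatial.transform import Rotation as R
def rot(q): return R.from_quat([q[1],q[2],q[3],q[0]])
def cloud(c,s=None):
    H,W=c["depth"].shape; f=H/2/np.tan(np.radians(c["fovy"])/2)
    u,v=np.meshgrid(np.arange(W),np.arange(H))
    K=np.array([[f,0,c["cx"]],[0,f,c["cy"]],[0,0,1.]])
    p=cv2.undistortPoints(np.stack([u.ravel(),v.ravel()],1).astype(np.float64)[:,None],K,np.array([c["k1"],0,0,0,0.])).reshape(H,W,2)
    P=np.dstack([p,np.ones((H,W))])*c["depth"][...,None]
    if "mount" in c:
        M=c["mount"]; P=P.reshape(-1,3)@M[:3,:3].T+M[:3,3]
        P=rot(s["tool_rot"]).apply(P)+s["ee_pos"]
    else: P=rot(c["attitude"]).apply(P.reshape(-1,3))+c["eye"]
    return P.reshape(H,W,3)
E
python3 - <<'E'
from h import *; import pickle
s,c=pickle.load(open("top0.pkl","rb")); P=cloud(c)
z=P[...,2]
def rect(m,name):
    p=P[m]; r=cv2.minAreaRect(p[:,:2].astype(np.float32)); print(name,m.sum(),r,"z",np.median(p[:,2]),p[:,2].min(),p[:,2].max())
def box(u0,u1,v0,v1,lo,hi):
    m=np.zeros(z.shape,bool); m[v0:v1,u0:u1]=True; return m&(z>lo)&(z<hi)&(c["depth"]>0)
print("bench z",np.median(z[190:205,220:260]),np.median(z[100:130,200:250]), np.median(z[200:230,300:380]))
rect(box(130,192,132,175,24,36),"sec"); rect(box(135,210,200,245,36,48),"beech")
rect(box(265,400,130,195,2.5,9),"plate"); rect(box(265,400,130,195,48,70),"bridge"); rect(box(380,402,130,190,28,40),"stop")
np.set_printoptions(precision=0,suppress=True,linewidth=200)
print(z[132:188:3,268:400:4])
for u,v in((277,139),(275,176),(391,183),(392,142),(374,159)): print(u,v,P[v,u])
i=cv2.resize(c["image"][125:195,265:405],None,fx=5,fy=5,interpolation=cv2.INTER_CUBIC); cv2.imwrite("pics/jig.png",i)
E
```

```text
bench z -0.5095551279442248 -0.40944628343567047 -0.400860838363883
sec 802 ((611.0, 237.12779235839844), (41.45969009399414, 111.33065032958984), 21.016719818115234) z 29.50091355001325 24.052027088423642 34.30362547132381
beech 1517 ((442.3480224609375, 203.93533325195312), (131.05323791503906, 62.102813720703125), 86.09503173828125) z 41.39015364378929 36.545389708554126 46.207158715616515
plate 3329 ((589.8048706054688, -171.2600860595703), (321.12432861328125, 154.63223266601562), 89.80744934082031) z 4.712404095392685 2.500675033378343 8.966339009660715
bridge 735 ((589.4680786132812, -255.36727905273438), (41.46828079223633, 90.92146301269531), 86.11028289794922) z 54.88620547680068 48.088231956487675 63.06935910594905
stop 211 ((586.5271606445312, -297.6461181640625), (15.055377006530762, 72.52313995361328), 87.10311889648438) z 34.43124267454061 28.82408499753319 39.03916006088684
[[ -1.   1.  -0.   1.   1.   1.  -1.   0.   1.  -0.   2.   1.  -0.   1.  -2.   1.   1.  -1.  -2.  -1.  -0.  -2.   2.   4.   1.   1.   0.   1.  -0.   0.  -0.   0.   1.]
 [ -1.  -1.  -1.  -0.  -2.  -
[... 2429 characters left out ...]
   7.   5.  19.  57.  58.  55.  52.  58.  20.  34.  -4.  -3.]
 [  0.  -1.  -2.  -1.  -1.   1.   0.  -0.  -3.   0.   3.   1.   1.   2.   5.   5.   6.   4.   4.   5.   5.   5.   5.   4.   5.   2.   7.   3.   8.   4.   6.  -0.   1.]
 [  3.  -0.  -2.  -2.   2.  -4.  -1.  -0.  -0.   1.  -0.  -1.  -3.  -3.   0.  -0.   2.   1.  -0.  -3.  -1.  -0.  -3.  -1.  -1.   0.   4.   3.   4.   6.   1.  -0.  -3.]
 [  2.   1.   0.   0.  -3.  -2.   0.   1.  -1.  -3.  -2.  -0.   1.   1.  -1.   2.  -0.   1.  -0.  -2.  -1.   0.  -2.  -3.   0.  -4.   1.   3.  -3.  -1.  -2.   2.  -2.]]
277 139 [645. -39.   8.]
275 176 [555. -34.   8.]
391 183 [ 539. -311.    1.]
392 142 [ 638. -317.   -1.]
374 159 [ 596. -270.    7.]
```

View pics/jig.png

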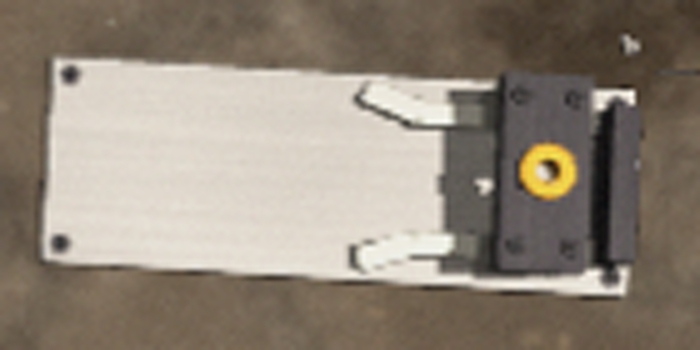

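```bash
cat >> h.py <<'E'
def plane_pts(c,uv,z,s=None):
    H,W=c["depth"].shape; f=H/2/np.tan(np.radians(c["fovy"])/2)
    K=np.array([[f,0,c["cx"]],[0,f,c["cy"]],[0,0,1.]])
    p=cv2.undistortPoints(np.asarray(uv,float).reshape(-1,1,2),K,np.array([c["k1"],0,0,0,0.])).reshape(-1,2)
    d=np.c_[p,np.ones(len(p))]
    if "mount" in c:
        M=c["mount"]; Rt=rot(s["tool_rot"]); d=Rt.apply(d@M[:3,:3].T); e=Rt.apply(M[:3,3])+s["ee_pos"]
    else: d=rot(c["attitude"]).apply(d); e=c["eye"]
    return e+d*((z-e[2])/d[:,2])[:,None]
E
python3 - <<'E'
from h import *; import pickle
s,c=pickle.load(open("top0.pkl","rb"))
g=c["image"].min(2)
def fit(m,z,name):
    n,l,st,_=cv2.connectedComponentsWithStats(m.astype(np.uint8)); 
    keep=np.zeros_like(m)
    for i in range(1,n):
        if st[i,4]>60: keep|=l==i
    v,u=np.nonzero(keep); r=cv2.minAreaRect(plane_pts(c,np.c_[u,v],z)[:,:2].astype(np.float32)); print(name,keep.sum(),r)
    print(cv2.boxPoints(r))
m=np.zeros(g.shape,bool); m[130:190,268:398]=g[130:190,268:398]>140
fit(m,5,"plate")
# eyeballed crop corners
print(plane_pts(c,[[265+x/5-.4,125+y/5-.4] for x,y in((51,57),(43,262),(627,296),(634,89))],5))
print("bush",plane_pts(c,[[265+548/5-.4,125+171/5-.4]],60))
P=cloud(c); z=cv2.medianBlur(P[...,2].astype(np.float32),3)
for n,(u0,u1,v0,v1),lo,hi,h in (("sec",(130,192,132,175),20,36,30),("beech",(135,210,200,245),30,48,42),("bridge",(355,395,135,186),46,70,55)):
    m=np.zeros(g.shape,bool); m[v0:v1,u0:u1]=((z>lo)&(z<hi))[v0:v1,u0:u1]; fit(m,h,n)
E
```

```text
plate 3323 ((594.7047729492188, -171.58428955078125), (277.6534118652344, 98.90372467041016), 86.48763275146484)
[[ 536.84076  -307.1206  ]
 [ 635.55865  -313.17984 ]
 [ 652.5688    -36.047974]
 [ 553.8509    -29.988739]]
[[ 652.44116607  -34.28402431    5.        ]
 [ 553.35614242  -30.17463261    5.        ]
 [ 536.83111963 -307.46992186    5.        ]
 [ 636.16332283 -313.19441107    5.        ]]
bush [[ 589.33131877 -255.97679414   60.        ]]
sec 819 ((610.3500366210938, 236.1838836669922), (42.363101959228516, 111.23818969726562), 20.636734008789062)
[[570.9252  280.76883]
 [610.1301  176.6684 ]
 [649.7749  191.59894]
 [610.56995 295.69937]]
beech 1535 ((442.4167175292969, 202.67984008789062), (131.61361694335938, 62.064571380615234), 86.22767639160156)
[[407.1221  139.05728]
 [469.05222 134.97394]
 [477.71133 266.3024 ]
 [415.78122 270.38574]]
bridge 745 ((589.0195922851562, -254.58074951171875), (42.485504150390625, 91.29283142089844), 86.32561492919922)
[[ 542.10565 -272.85452]
 [ 633.21075 -278.70514]
 [ 635.93353 -236.30698]
 [ 544.8284  -230.45636]]
```

```bash
cat >> h.py <<'E'
def down(th):
    M=np.array([[np.cos(th),0,-np.sin(th)],[np.sin(th),0,np.cos(th)],[0,-1,0]],float)
    q=R.from_matrix(M).as_quat(); return [q[3],q[0],q[1],q[2]]
JC=np.array([594.7,-171.4]); JT=np.radians(-3.5)
def jig(x,y): return JC+np.array([x*np.cos(JT)-y*np.sin(JT), x*np.sin(JT)+y*np.cos(JT)])
ST=np.radians(20.8); SC=np.array([610.4,236.4])
def snap(bot,name,n="wrist"):
    import pickle
    s=bot.read_state(); c=bot.read_camera(n); cv2.imwrite(f"pics/{name}.png",c["image"]); pickle.dump((s,c),open(name+".pkl","wb")); return s,c
E
python3 - <<'E'
from h import *; from rig import bot
s=bot.read_state(); print("start x-axis",rot(s["tool_rot"]).as_matrix()[:,0])
for k in (0,np.pi):
    print(bot.ik([*SC,180],down(ST+k)),bot.ik([*jig(0,62),120],down(JT+k)),bot.ik([*jig(0,10),29],down(JT+k)))
E
```

```text
start x-axis [ 4.53604126e-01  8.91202911e-01 -8.17516558e-04]
[ 3.13556093e-01  5.91610627e-01  1.27002172e+00 -4.44089210e-16
  1.27996030e+00 -4.94723918e-02] [-2.41177662e-01  5.57694760e-01  1.47312449e+00 -4.44089210e-16
  1.11077340e+00 -1.80091138e-01] [-3.24156469e-01  6.99814824e-01  1.48394086e+00 -4.44089210e-16
  9.57836965e-01 -2.63069946e-01]
None None None
```

```bash
python3 - <<'E'
from h import *; from rig import bot
bot.move_to([*SC,180],down(ST)); s,c=snap(bot,"w1"); P=cloud(c,s); z=cv2.medianBlur(P[...,2].astype(np.float32),5)
print(s["clock"])
m=(z>24)&(z<36)&(np.hypot(P[...,0]-SC[0],P[...,1]-SC[1])<75)
v,u=np.nonzero(m); print(m.sum(),cv2.minAreaRect(plane_pts(c,np.c_[u,v],30,s)[:,:2].astype(np.float32)),np.median(z[m]))
E
```

```text
1.7917
4116 ((547.1632080078125, 214.4573211669922), (176.1388702392578, 110.46366882324219), 20.22944450378418) 30.780785
```

View pics/w1.png

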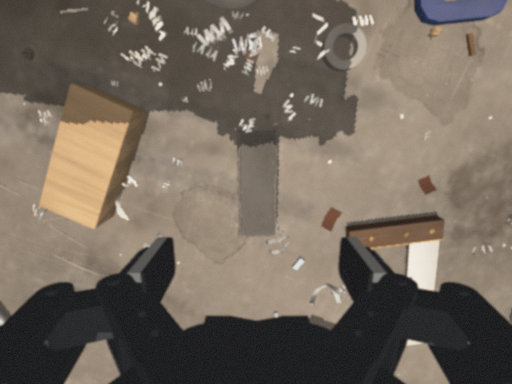

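The section shows at about (258,185), centred between the fingers and parallel to them. I'll refine its rectangle from its own component only.

```bash
python3 - <<'E'
from h import *; import pickle
s,c=pickle.load(open("w1.pkl","rb")); P=cloud(c,s); z=cv2.medianBlur(P[...,2].astype(np.float32),5)
m=np.zeros(z.shape,bool); m[100:245,220:300]=((z>22)&(z<36))[100:245,220:300]
v,u=np.nonzero(m); print(m.sum(),u.min(),u.max(),v.min(),v.max(),cv2.minAreaRect(plane_pts(c,np.c_[u,v],30,s)[:,:2].astype(np.float32)),np.median(z[m]))
print(s["ee_pos"])
E
```

```text
4116 237 277 131 236 ((610.7587280273438, 238.10450744628906), (40.078895568847656, 110.52485656738281), 20.80697250366211) 30.780785
[609.93126772 237.4556684  180.36075209]
```

```bash
python3 - <<'E'
from h import *; from rig import bot
G=np.array([610.6,237.4])
bot.move_to([*G,80],down(ST)); bot.servo_line([*G,24],speed=60)
print(bot.read_state()["ee_pos"])
bot.move_gripper(30,50); s=bot.read_state(); print(s["grip_width"],s["ee_pos"],s["ft_force"])
bot.servo_line([*G,120],speed=100); s=bot.read_state(); print(s["grip_width"],s["ft_force"],s["clock"])
bot.move_to([*jig(0,66),110],down(JT)); s,c=snap(bot,"w2"); print(s["ee_pos"],s["clock"],s["grip_width"])
snap(bot,"t2","top")
E
```

```text
[610.84519161 237.45272801  24.46812096]
38.91276355702948 [610.71606408 237.44512961  24.36478322] [ 0.07027014 -0.26361955  4.6413315 ]
38.9301766776285 [-0.06297689  0.04335158 -3.4855053 ] 5.0083
[ 599.02769674 -104.42655155  109.99991442] 6.3 38.87457372636068
```

View pics/w2.png

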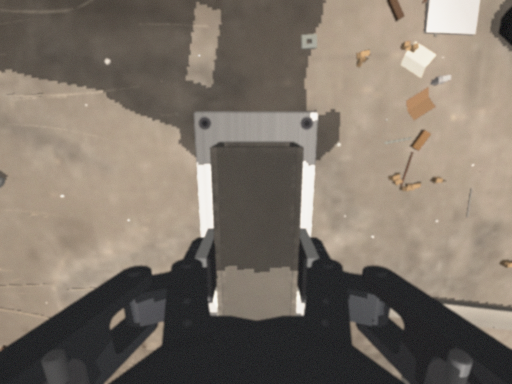

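View pics/t2.png

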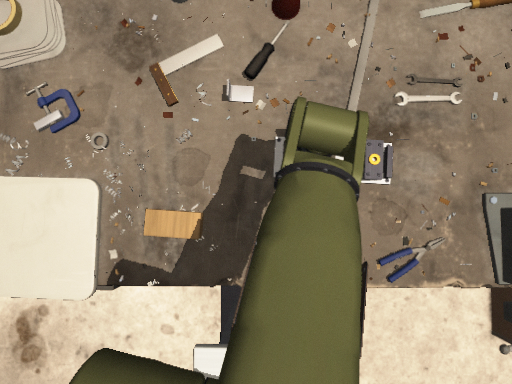

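In the wrist view the held section (columns 214–302) is centred on the plate (196–318) and parallel to it. Lowering it now.

```bash
python3 - <<'E'
from h import *; from rig import bot
p=jig(0,66)
bot.servo_line([*p,40],speed=100)
print(bot.servo_line([*p,27],speed=20,until_force=5)); s=bot.read_state(); print(s["ee_pos"],s["ft_force"])
bot.move_gripper(56); bot.servo_line([*p,150],speed=150)
b=jig(0,150); bot.move_to([*b,200],down(JT)); s,c=snap(bot,"w3"); print(s["clock"])
E
```

```text
True
[ 598.66247667 -105.48503446   29.33607072] [-0.72389432 -0.54541861  6.5457683 ]
9.5333
```

View pics/w3.png

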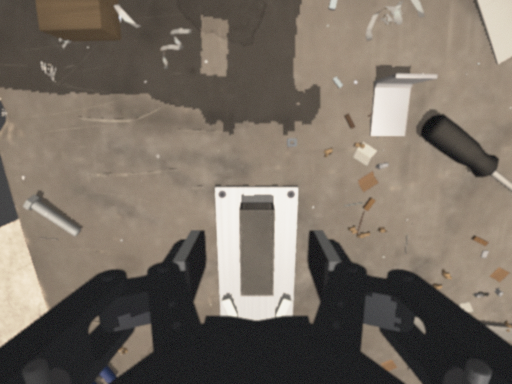

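The section lies on the plate, from (256,200) to (256,295), in line with the rail mouths. Next I push it from behind with the fingers slightly open.

```bash
python3 - <<'E'
from h import *; from rig import bot
def r(t):
    s=bot.read_state(); d=s["ee_pos"][:2]-JC; print(t,"jig xy",[round(float(x),1) for x in (d@[np.cos(JT),np.sin(JT)],d@[-np.sin(JT),np.cos(JT)])],"z",s["ee_pos"][2].round(1),"F",s["ft_force"].round(1),s["clock"])
bot.move_gripper(18)
b=jig(0,158); bot.move_to([*b,80],down(JT)); bot.servo_line([*b,30],speed=100); r("start")
h=bot.servo_line([*jig(0,20),30],speed=60,until_force=15); r(f"push1 {h}")
if not h:
    h=bot.servo_line([*jig(0,-7),30],speed=20,until_force=12); r(f"push2 {h}")
E
```

```text
start jig xy [0.4, 158.0] z 30.6 F [ 0.2 -0.2  0.4] 11.2333
push1 False jig xy [-0.0, 20.1] z 30.0 F [-0.2  1.7  0.1] 13.6833
push2 True jig xy [-0.1, 1.2] z 29.8 F [1.1 3.9 3.6] 14.6167
```

```bash
python3 - <<'E'
from h import *; from rig import bot
def r(t):
    s=bot.read_state(); d=s["ee_pos"][:2]-JC; print(t,"jig xy",[round(float(x),1) for x in (d@[np.cos(JT),np.sin(JT)],d@[-np.sin(JT),np.cos(JT)])],"z",s["ee_pos"][2].round(1),"F",s["ft_force"].round(1),s["clock"])
h=bot.servo_line([*jig(0,-5),30],speed=10,until_force=18); r(f"press {h}")
bot.servo_line([*jig(0,40),30],speed=80); bot.servo_line([*jig(0,40),150],speed=150)
bot.move_to([*jig(0,60),230],down(JT)); snap(bot,"w4")
q=bot.read_state()["joint_positions"]; q[0]+=1.0; bot.move_joints(q); s,c=snap(bot,"t4","top"); snap(bot,"s4","scene"); r("end")
i=cv2.resize(c["image"][125:195,265:405],None,fx=5,fy=5,interpolation=cv2.INTER_CUBIC); cv2.imwrite("pics/jig4.png",i)
import pickle; print("")
E
```

```text
press True jig xy [-0.2, 1.2] z 29.6 F [1.4 3.5 1.3] 14.9833
end jig xy [-214.4, 601.9] z 228.9 F [ 0.   0.5 -0.4] 19.2333
```

View pics/jig4.png

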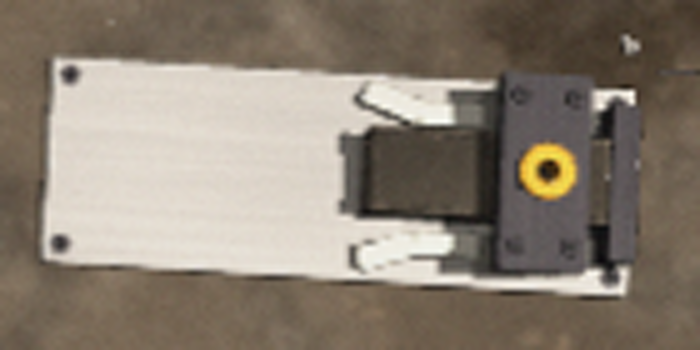

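View pics/w4.png

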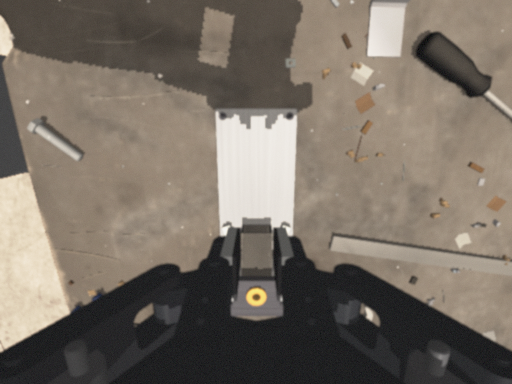

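View pics/t4.png

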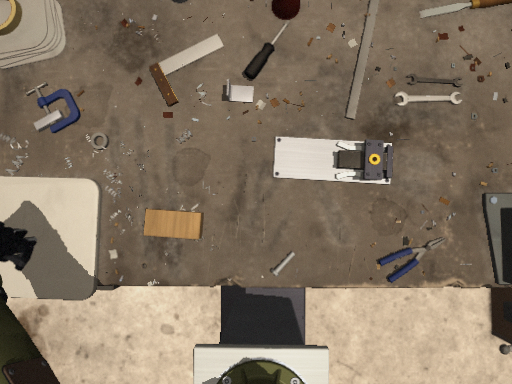

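The section runs under the bridge from about (370,170) in the crop and shows again in the gap at (600,180), right up to the stop. I'll check the trailing edge position numerically.

```bash
python3 - <<'E'
from h import *; import pickle
s,c=pickle.load(open("t4.pkl","rb"))
J=lambda p:((p[:,:2]-JC)@np.array([[np.cos(JT),-np.sin(JT)],[np.sin(JT),np.cos(JT)]])).round(1)
f=lambda L,z:J(plane_pts(c,[[265+(x+.5)/5-.5,125+(y+.5)/5-.5] for x,y in L],z))
print("trail top",f([(369,130),(366,212)],35),"trail bottom",f([(342,135),(340,212)],5), "stop face top",f([(611,100),(607,262)],35))
P=cloud(c); q=P[145:175,325:398].reshape(-1,3); j=J(q)
m=(abs(j[:,0])<15)&(j[:,1]>-35)&(j[:,1]<20)
for a in range(-30,16,3):
    k=m&(j[:,1]>=a)&(j[:,1]<a+3); print(a,np.median(q[k,2]).round(1),end="; ")
i=cv2.resize(c["image"][135:190,365:400],None,fx=16,fy=10.9,interpolation=cv2.INTER_CUBIC); cv2.imwrite("pics/stop4.png",i)
s,c=pickle.load(open("s4.pkl","rb")); cv2.imwrite("pics/sj.png",cv2.resize(c["image"][190:260,270:400],None,fx=6,fy=6,interpolation=cv2.INTER_CUBIC))
E
```

```text
trail top [[ 17.8  -8.2]
 [-20.5  -8.6]] trail bottom [[ 19.6  -0.7]
 [-17.5  -1.5]] stop face top [[  38.4 -119.2]
 [ -37.  -120.2]]
-30 33.3; -27 34.5; -24 34.7; -21 34.0; -18 34.2; -15 10.3; -12 5.8; -9 4.6; -6 4.3; -3 4.2; 0 4.9; 3 4.6; 6 4.8; 9 4.1; 12 4.6; 15 4.1;
```

View pics/stop4.png

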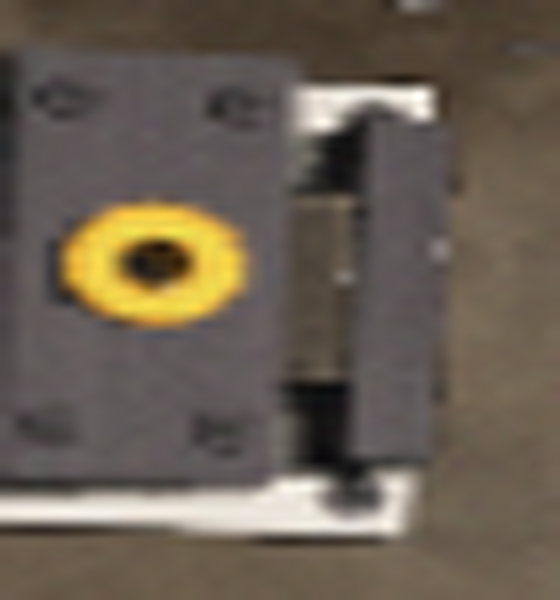

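View pics/sj.png

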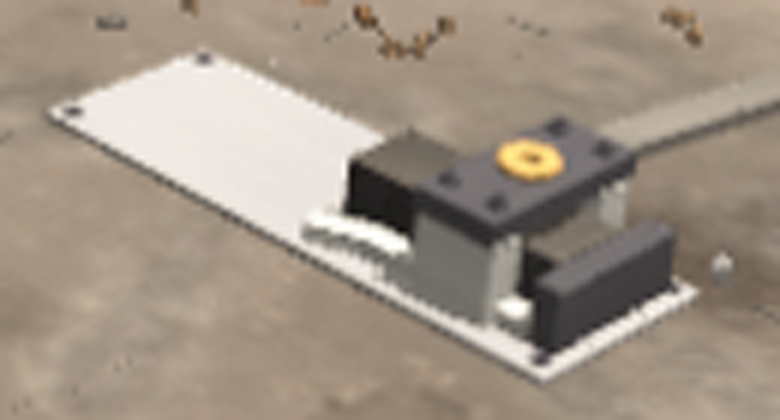

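```bash
python3 - <<'E'
from rig import bot
print(bot.finish_job(), bot.read_state()["clock"])
E
```

```text
the job is handed in; nothing more can be done
the job is handed in; nothing more can be done
```

The drill jig is loaded and the job is handed in. I gripped the section across its 40 mm width, laid it on the open end of the base plate in line with the rails, and released it. I then pushed it from behind, under the bridge, up to the end stop.

- **Against the stop:** Two pushes met firm resistance at the same place, with the TCP at jig y = 1.2 mm. Allowing 11 mm for half the pad width, that puts the trailing end at about -9.8 mm, where -10 mm is home.
- **Camera checks:** The pictures show the section lying flat and straight between the rails. It shows again beyond the bridge, up to the stop.
- **Disagreement:** The cameras place the trailing end less exactly. The picture edge gives about -8.5 mm, and the coarse depth profile gives about -13 mm. One pixel is about 2.4 mm, so I relied on the contact reading. In the enlarged top view there is also a faint light line at the stop face, too thin to rule out a gap of about 1 mm.
- **Rest of the scene:** The beech block was at the same pixels in the last top view as in the first. The arm was clear of everything. The clock was at 19.2 s at the last reading before hand-in, against the 48 s limit.

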